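Park the slide box in the corner of the bench stop

ROBOT

A 6-joint arm with a two-finger parallel gripper is mounted at the origin on the work surface. World frame = base frame: x ahead of the robot, y to its left, z up, the work surface at z = 0. Lengths are in m, angles in rad, forces in N, time in s.
With the tool pointing down it reaches from about 0.35 to 0.975 m from the base axis. Payload 4.9 kg.
Tool frame: the origin (TCP) lies at the very end of the fingers, on their centre line; the grasp point (between the pads) lies 19 mm behind it (ctrl.pinch_z is the distance from the TCP to the grasp point, in m); z points along the fingers, y is the line along which they close (so a half turn about z gives the same grasp; the last joint's range is limited). The gripper opens to 85 mm and grips with 20 to 120 N. Pads are 22 mm wide; open, the fingers measure 114 mm over their backs; the gripper's body (76 mm by 85 mm) begins 54 mm behind the grasp point. The pads swing forward as they close: fully open they stand 13 mm farther back than shut.
Start: joints at [0.996, 0.053, 1.613, -0, 1.476, -0.119], TCP at [0.275, 0.561, 0.231] pointing down, gripper open.
Joint ranges: [-3.01, 3.01], [-1.01, 2.22], [0.06, 2.58], [-1.02, 4.17], [0.09, 2.62], [-3.14, 3.14]. Speed limits (rad/s): [2.57, 2.57, 3.14, 3.14, 3.14, 3.14].

INTERFACE

Orientations are given as a rotation vector (axis times angle).
In Python, from station import ctrl, optics gives the robot as it stands. The module is installed in compiled form; this text tells all that it offers.
- The arm moves only by the shell command python3 -m handwheel 'ROWS' [OPENING] [FORCE]. ROWS is JSON, one flat list of numbers, 6 for each row, row after row: the shift along the tool's x, y, z in m, then the turn, a rotation vector about the tool's x, y, z in degrees. A call has 1 to 20 rows; each row shifts and turns the commanded pose from where the row before left it, along the tool's axes as they then stand; what a row does not reach is not made up. A row lasts 1/10 s, in which the tool goes at most 50 mm and 8.59 degrees, less where a joint would pass 70% of its speed; a pose out of reach is approached as far as the arm can. A call is refused whole if a number of a shift passes 0.05 or a number of a turn 8.59, either way. A call with a gripper value outside its range is refused whole. OPENING is the closure, from 0 (fully open) to 1 (shut), set as the call begins (- or left out, the last holds). The fingers move at their own pace and stop on an object; FORCE is the grip in N (left out, the last holds). Time passes only in rows, so rows that do not move let the fingers close. It gives the time, the measured TCP pose, the force and the opening at its end, in the units of the state.
- ctrl.get_obs(): the state, without advancing time (a new reading comes with each control period).
- optics.get_image(name): name is "scene" or "top"; returns (picture, depth): 384x512x3 uint8, red, green, blue; 384x512 float32, m along the optical axis (not along the pixel's ray), 0 where there is no reading.
- optics.get_calibration(name): a dict with "fovy" (degrees; the focal length in pixels is half the picture's height over the tangent of half this angle, whatever the lens; pixels are square), "cx", "cy" (the principal point, pixels), "rvec" (rotation vector, rad) and "tvec" (3), from world to camera coordinates, as OpenCV has them. Camera axes: x right, y down, z forward; pixel columns grow to the right and rows downward; lengths in m; the calibration is good to about 2 mm. A picture is of the moment at which its call begins. get_calibration takes no time and is no camera call.
- ctrl.finish_job(): hands the job in, once; it reports no verdict.
The state is a dict: "t": time; "q": joint angles; "dq": joint speeds; "effort": joint torques, N m; "tool_pos": TCP position; "tool_rot": TCP orientation; "contact_force": force on the tool from outside, world axes, zero at the start; "wrist_torque": the same for the moment, N m; "opening": finger opening in m.
Only numpy, scipy, OpenCV 4.12 (cv2) and the standard library are available. Lean on these libraries where they do the work, as an engineer would, in place of code of your own. Each camera call takes 0.05 s, during which the arm holds its last target. There are 200 camera calls.

TASK

On the microscope bench, push the blue slide box along the bench top into the corner between the back rail and the middle rib of the metal stop, on the side of the rib where the box already stands, so that it sits square and flush against both, long side along the back rail, on the pink patch. Only push it with the fingers, never lift or tip it, leave the orange box, the mouse, the dropper bottle and the jar where they are, and end with the hand clear.

Things in the scene. Friction and masses are not known exactly. Their poses are not given: they have to be found in the camera images.
- blue_box: Blue plastic microscope-slide box (lid shut), white label on top, 98 mm (its x) by 120 mm (its y) by 34 mm high, 0.17 to 0.35 kg, upright sides; origin at the centre of its underside, z up. It lies loose and flat on the bench, to the left (+y of the stop) or right of the rib, 50 to 90 mm short of the back rail and 45 to 85 mm out from its parked place, turned up to 0.3 rad from the stop's axes.
- orange_box: Orange slide box, otherwise the same, 98 mm (its x) by 120 mm (its y) by 34 mm high, 0.17 to 0.35 kg, upright sides; origin at the centre of its underside, z up. It lies on the other side of the rib. Leave alone.
- stop: T-shaped aluminium stop fixed to the bench, 22 mm high. Origin on the bench where rib and rail meet; x points away from the robot, y along the rail. Back rail: 400 mm long, 12 mm thick, front face at x = 0. Rib: faces at y = -6 and 6 mm, from the rail to x = -110 mm. A pink patch, 98 by 120 mm, marks each corner. A parked box has its origin at x = -49, y = 66 or -66 mm, its x along this x.
- mouse: cream cordless computer mouse, 100 mm long (its x), 56 mm wide, 32 mm high, loose, between the two boxes on the robot's side of the rib; origin at the centre of its underside. Leave alone.
- dropper: amber dropper bottle with a black cap, 36 mm in diameter, 75 mm high, loose, standing beyond the back rail; origin at the centre of its underside. Leave alone.
- jar: clear round jar with a green lid, 52 mm in diameter, 65 mm high, loose, standing on the right, nearer to the robot than the boxes; origin at the centre of its underside. Leave alone.
There are look-alikes about, which are no part of the job. Of the things like the blue_box, leave any that is turquoise; of the rest the larger one is meant.

How it is judged:
By the outcome, as a careful person would: the job done as asked, in the order asked, and still so for the second after the job is handed in, with the robot touching nothing.
It also fails if it takes over 45 s, if anything falls off the work surface, if the arm or the gripper's body presses on something with over 40 N, if the wrist force passes 120 N, or if a joint passes its speed limit or range.

## Working session

There is one attempt and no reset: what is moved stays moved. The work goes in short steps, Python scripts to look and compute and a shell command to move; the robot and the scene stay as the last step left them, time stands still between calls to the robot, and variables do not carry over. Pictures are saved under pics/ and viewed, on a budget of 10 in all, crops included, one or two more only if the job needs it, and the job is handed in when it is done.

```bash
mkdir -p pics; cat > h.py <<'E'
import numpy as np,cv2
from station import ctrl,optics
def cal(n,shape=(384,512)):
    c=optics.get_calibration(n); f=shape[0]/2/np.tan(np.radians(c["fovy"])/2)
    R=cv2.Rodrigues(np.array(c["rvec"],float))[0]; t=np.array(c["tvec"],float).ravel()
    return f,c["cx"],c["cy"],R,t,c
def ray(n,px,z):
    f,cx,cy,R,t,_=cal(n); px=np.atleast_2d(np.array(px,float))
    d=np.c_[(px[:,0]-cx)/f,(px[:,1]-cy)/f,np.ones(len(px))]@R
    o=-R.T@t
    return o+d*((z-o[2])/d[:,2])[:,None]
def proj(n,P):
    f,cx,cy,R,t,_=cal(n); q=np.atleast_2d(P)@R.T+t
    return np.c_[f*q[:,0]/q[:,2]+cx,f*q[:,1]/q[:,2]+cy]
def cloud(n,dep):
    f,cx,cy,R,t,_=cal(n); v,u=np.indices(dep.shape)
    return (np.stack([(u-cx)/f*dep,(v-cy)/f*dep,dep],-1)-t)@R
E
python3 - <<'E'
from h import *
for n in("top","scene"):
    im,d=optics.get_image(n); np.savez(f"{n}0.npz",im=im,d=d)
    cv2.imwrite(f"pics/{n}0.png",cv2.resize(im[:,:,::-1],(768,576),interpolation=cv2.INTER_CUBIC))
    print(n,optics.get_calibration(n))
o=ctrl.get_obs();print(o)
E
```

```text
top {'fovy': 43.73191567206139, 'cx': 253.38357572064413, 'cy': 185.90932440518318, 'rvec': array([ 2.1151441 , -2.15353386,  0.17940526]), 'tvec': array([0.00297926, 0.56210285, 1.09745031])}
scene {'fovy': 46.66750946835035, 'cx': 255.8715772344509, 'cy': 192.639618871474, 'rvec': array([ 2.31309504,  0.84473321, -0.32919948]), 'tvec': array([-0.42930134, -0.24713569,  1.32766721])}
{'t': 0.1, 'q': array([ 9.96018093e-01,  5.32807803e-02,  1.61413852e+00, -2.49582788e-05,
        1.47600696e+00, -1.18966801e-01]), 'dq': array([ 0.00111882, -0.00162402, -0.00172938,  0.00011545,  0.00173025,
       -0.00014255]), 'effort': array([ 8.96937718e-05, -3.94905174e+01, -3.71363783e+01, -1.62362512e-04,
        3.84782528e-03,  7.65250775e-06]), 'tool_pos': array([0.27480102, 0.56072443, 0.23020306]), 'tool_rot': array([-7.09665345e-01, -3.05977166e+00,  2.72142594e-03]), 'contact_force': array([0.21904536, 0.05242176, 0.34370966]), 'wrist_torque': array([-0.03058895,  0.04889161,  0.02013508]), 'opening': 0.08576009120349248}
```

View pics/top0.png

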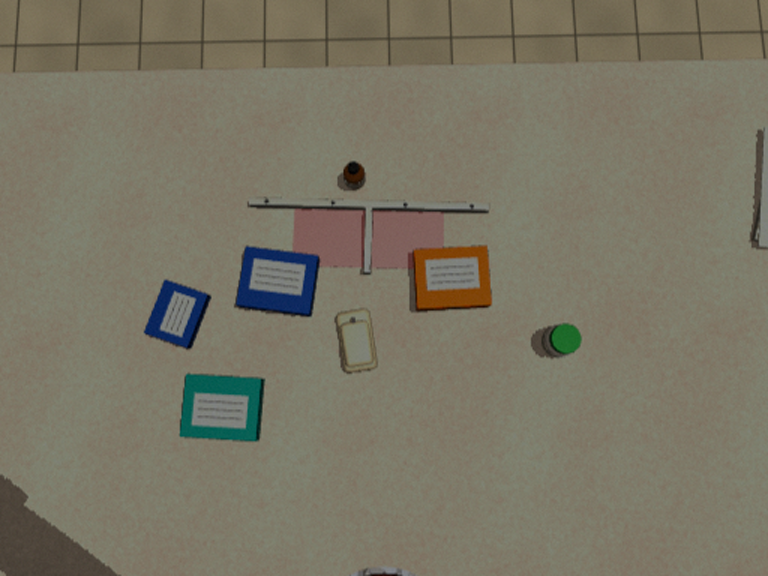

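View pics/scene0.png

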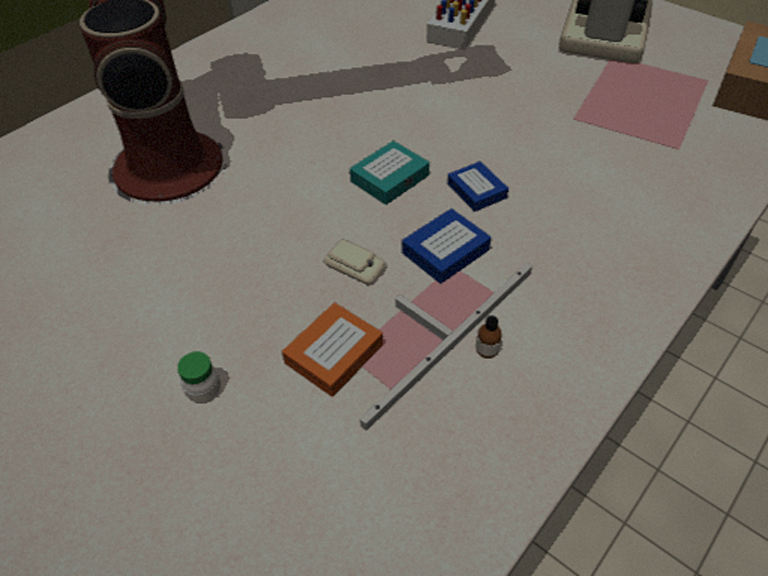

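The candidates in the top view are the large blue box (278,280), the small blue box (178,314), the turquoise box (222,407) and the orange box (452,277). I'm choosing (278,280), the larger of the two blue ones. It's left of the rib, at +y. Next I'll measure and check a crop.

```bash
cat >> h.py <<'E'
def blue(im):
    h=cv2.cvtColor(im,cv2.COLOR_RGB2HSV)
    m=cv2.inRange(h,(108,120,40),(128,255,255))
    return m
def bigbox(im):
    cs=cv2.findContours(blue(im),cv2.RETR_EXTERNAL,cv2.CHAIN_APPROX_NONE)[0]
    c=max(cs,key=cv2.contourArea); return c
def pose_depth(n,im,d):
    "box pose from depth points at lid height inside filled contour"
    c=cv2.convexHull(bigbox(im)); m=np.zeros(im.shape[:2],np.uint8); cv2.drawContours(m,[c],-1,1,-1)
    P=cloud(n,d); s=(m>0)&(d>0)&(abs(P[...,2]-.034)<.006)
    return P[s]
def rect(xy):
    (c,wh,a)=cv2.minAreaRect(np.float32(xy*1000)); p=cv2.boxPoints((c,wh,a))
    e=p[1]-p[0]; e2=p[2]-p[1]; l=e if np.hypot(*e)>np.hypot(*e2) else e2
    th=np.arctan2(-l[0],l[1]); th=(th+np.pi/2)%np.pi-np.pi/2
    return np.array(c)/1000,np.array(wh),th
E
python3 - <<'E'
from h import *
for n in("top","scene"):
    z=np.load(n+"0.npz");im,d=z["im"],z["d"];P=cloud(n,d)
    B=pose_depth(n,im,d);print(n,"box lid z",np.median(B[:,2]),rect(B[:,:2]),len(B))
    h=cv2.cvtColor(im,cv2.COLOR_RGB2HSV)
    # stop: depth at 22mm; 
    s=(d>0)&(abs(P[...,2]-.022)<.005)
    nl,lab,st,_=cv2.connectedComponentsWithStats(s.astype(np.uint8))
    for k in range(1,nl):
        if st[k,4]>60: q=P[lab==k];print(n,"z22",st[k],rect(q[:,:2]),np.median(q[:,2]))
    pm=cv2.inRange(h,(165,50,80),(180,160,255))|cv2.inRange(h,(0,50,120),(6,140,255))
    cs=[c for c in cv2.findContours(pm,cv2.RETR_EXTERNAL,cv2.CHAIN_APPROX_NONE)[0] if cv2.contourArea(c)>300]
    for c in cs:
        r=ray(n,c[:,0],0);print(n,"patch",c[:,0].mean(0),rect(r[:,:2]))
    if n=="top": cv2.imwrite("pics/crop.png",cv2.resize(im[120:260,80:350,::-1],None,fx=2.9,fy=2.9,interpolation=cv2.INTER_CUBIC))
E
```

```text
top box lid z 0.035600531856476485 (array([0.5666214 , 0.15983307]), array([120.58500671,  97.59810638]), np.float32(-0.14177167)) 1907
top z22 [166 131 161  51 971] (array([0.64008984, 0.01162694]), array([398.84387207, 122.84133911]), np.float32(-0.04145181)) 0.02334099132471204
top z22 [104 187  36  23 180] (array([0.53467181, 0.31701328]), array([76.38256073, 54.8625145 ]), np.float32(-0.33213425)) 0.02556966181244976
top z22 [225 206  24  29 191] (array([0.48544019, 0.0354292 ]), array([64.96639252, 55.02243423]), np.float32(-1.4159113)) 0.020757287827994665
top z22 [ 97 209  36  23 200] (array([0.4957431 , 0.33118213]), array([78.20130157, 46.1122818 ]), np.float32(-0.33446777)) 0.025696577451832164
top z22 [228 228  23  20  84] (array([0.43998007, 0.0293383 ]), array([37.84895325, 52.12055588]), np.float32(0.20356274)) 0.01970802872317981
top patch [269.48101266 157.71518987] (array([ 0.6355495, -0.0542796]), array([118.83034515,  92.66966248]), np.float32(-0.018155813))
top patch [219.38853503 157.4522293 ] (array([0.64168207, 0.0808665 ]), array([114.00566864,  94.89079285])
[... 1508 characters left out ...]
 [187 224  68  37 169] (array([ 0.59586438, -0.14733691]), array([153.14570618,  75.8303833 ]), np.float32(-0.65927505)) 0.02186518937894448
scene z22 [122 251  24  16  63] (array([ 0.47615143, -0.29890131]), array([51.30381775, 22.39728355]), np.float32(-0.42208052)) 0.022508733480476488
scene patch [266.1984127  231.91269841] (array([ 0.63126715, -0.05174115]), array([119.83826447,  89.30847931]), np.float32(-0.044928312))
scene patch [301.47706422 198.90825688] (array([0.63731055, 0.08667619]), array([107.25151062,  89.09751129]), np.float32(-0.047137618))
scene patch [429.10138249  68.15207373] (array([0.61967773, 0.80202802]), array([220.16845703, 279.87368774]), np.float32(0.20172119))
```

View pics/crop.png

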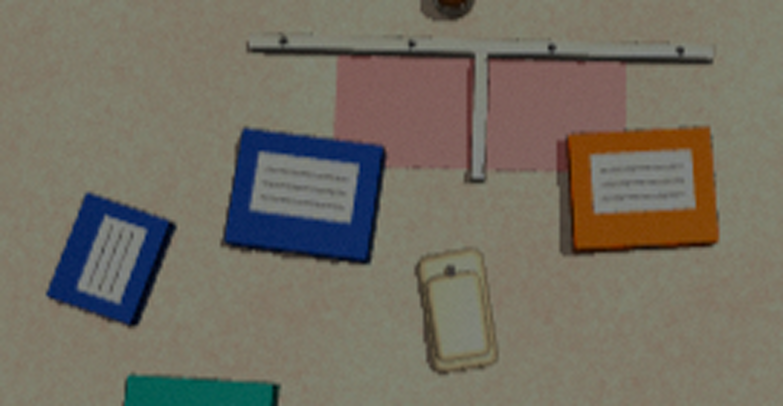

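The crop confirms the large blue box with its white label at (305,195), left of the rib. The lid measures 35 mm high and 120×98 mm. From the depth data, the stop is at yaw -0.042 with its origin near (0.689, 0.010). Plan: push the box +x to the rail, then -y along the rail to the rib, then finish with a light +x press.

```bash
cat >> h.py <<'E'
from scipy.spatial.transform import Rotation as Ro
A=-0.0417; X=np.array([np.cos(A),np.sin(A)]); Y=np.array([-np.sin(A),np.cos(A)]); O=np.array([.640,.0117])+.049*X
def st(xy): d=np.asarray(xy)[...,:2]-O; return np.stack([d@X,d@Y],-1)
def plan(x,y,z,yaw):
    "tool x axis at angle A+yaw in world, z down; print turn, then shift after turn"
    o=ctrl.get_obs(); R=Ro.from_rotvec(o["tool_rot"]); a=A+yaw
    tx=np.array([np.cos(a),np.sin(a),0]); tz=np.array([0,0,-1.]); G=Ro.from_matrix(np.c_[tx,np.cross(tz,tx),tz])
    p=np.r_[O+x*X+y*Y,z]
    print("turn deg",np.degrees((R.inv()*G).as_rotvec()).round(2),"shift now",R.inv().apply(p-o["tool_pos"]).round(4),"after turn",G.inv().apply(p-o["tool_pos"]).round(4),
     "stop",st(o["tool_pos"]).round(4),"z",o["tool_pos"][2].round(4),"F",o["contact_force"].round(1),"t",o["t"],"open",o["opening"])
def look(tag,save=False):
    for n in("top","scene"):
        im,d=optics.get_image(n)
        try:
            B=pose_depth(n,im,d); c,wh,th=rect(B[:,:2]); print(n,"box",st(c).round(4),"size",wh.round(0),"rel yaw",round(float(th)-A,4))
        except Exception as e: print(n,"no box",e)
        if save: cv2.imwrite(f"pics/{n}_{tag}.png",cv2.resize(im[:,:,::-1],(768,576),interpolation=cv2.INTER_CUBIC))
E
python3 - <<'E'
from h import *
plan(-.225,.140,.012,0);plan(-.225,.140,.012,np.pi)
for px in [(352,312),(375,365),(337,315)]: print(st(ray("top",np.array(px)/1.5,.0)))
E
```

```text
turn deg [-5.0000e-02  1.4000e-01  1.5627e+02] shift now [-0.3522 -0.2745  0.2186] after turn [0.2118 0.3933 0.2182] stop [-0.4368  0.5333] z 0.2302 F [0.2 0.1 0.3] t 0.1 open 0.08576009120349248
turn deg [ -0.1   -0.03 -23.73] shift now [-0.3522 -0.2745  0.2186] after turn [-0.2118 -0.3933  0.2182] stop [-0.4368  0.5333] z 0.2302 F [0.2 0.1 0.3] t 0.1 open 0.08576009120349248
[[-0.17461779  0.023124  ]]
[[-0.2605422 -0.0169517]]
[[-0.18017427  0.04767947]]
```

```bash
python3 -m handwheel '[0,0,0,0,0,-7.91, 0,0,0,0,0,-7.91, 0,0,0,0,0,-7.91, -0.0265,-0.049,0,0,0,0, -0.0265,-0.049,0,0,0,0, -0.0265,-0.049,0,0,0,0, -0.0265,-0.049,0,0,0,0, -0.0265,-0.049,0,0,0,0, -0.0265,-0.049,0,0,0,0, -0.0265,-0.049,0,0,0,0, -0.0265,-0.049,0,0,0,0, 0,0,0.04,0,0,0, 0,0,0.04,0,0,0, 0,0,0.04,0,0,0, 0,0,0.04,0,0,0, 0,0,0,0,0,0, 0,0,0,0,0,0, 0,0,0,0,0,0]' 0.3
python3 - <<'E'
from h import *
plan(-.225,.140,.012,np.pi)
E
```

```text
t: 1.9
tool_pos: [0.4524, 0.2023, 0.074]
tool_rot: [0.065, 3.137, 0.002]
contact_force: [0.3, 0.5, 0.5]
opening: 0.0598
turn deg [0.07 0.23 0.01] shift now [-0.0191 -0.0427  0.062 ] after turn [-0.0194 -0.0426  0.062 ] stop [-0.2444  0.1826] z 0.074 F [0.3 0.5 0.5] t 1.9 open 0.05984990506626783
```

```bash
python3 -m handwheel '[-0.009,-0.021,0,0,0.2,0, -0.009,-0.021,0,0,0,0, 0,0,0,0,0,0, 0,0,0.02,0,0,0, 0,0,0.02,0,0,0, 0,0,0.02,0,0,0, 0,0,0,0,0,0, 0,0,0,0,0,0, 0,0,0,0,0,0]'
python3 - <<'E'
from h import *
plan(-.098-.013,.140,.012,np.pi); look("a")
E
```

```text
t: 2.8
tool_pos: [0.4682, 0.1596, 0.0134]
tool_rot: [-0.065, -3.141, -0.001]
contact_force: [-0.2, 0.7, 0.0]
opening: 0.06
turn deg [ 0.05 -0.    0.02] shift now [-0.1158 -0.0007  0.0014] after turn [-0.1158 -0.0006  0.0014] stop [-0.2268  0.1406] z 0.0134 F [-0.2  0.7  0. ] t 2.8 open 0.06003310637654507
top box [-0.128   0.1444] size [121.  96.] rel yaw -0.1186
scene box [-0.1277  0.1437] size [122.  99.] rel yaw -0.0916
```

```bash
python3 -m handwheel '[-0.006,0,0,0,0,0, -0.006,0,0,0,0,0, -0.006,0,0,0,0,0, -0.006,0,0,0,0,0, -0.006,0,0,0,0,0, -0.006,0,0,0,0,0, -0.006,0,0,0,0,0, -0.006,0,0,0,0,0, -0.006,0,0,0,0,0, -0.006,0,0,0,0,0, -0.006,0,0,0,0,0, -0.006,0,0,0,0,0, -0.006,0,0,0,0,0, -0.006,0,0,0,0,0, -0.006,0,0,0,0,0, -0.004,0,0,0,0,0, -0.004,0,0,0,0,0, -0.004,0,0,0,0,0, 0,0,0,0,0,0, 0,0,0,0,0,0]'
python3 - <<'E'
from h import *
plan(-.098-.013,.140,.012,np.pi); look("b",1)
E
```

```text
t: 4.9
tool_pos: [0.5692, 0.1548, 0.0113]
tool_rot: [-0.065, -3.139, -0.0]
contact_force: [-0.2, 0.2, -0.0]
opening: 0.0597
turn deg [ 0.01 -0.11 -0.  ] shift now [-0.0147 -0.     -0.0007] after turn [-0.0147 -0.     -0.0007] stop [-0.1257  0.14  ] z 0.0113 F [-0.2  0.2 -0. ] t 4.9 open 0.059671561344283836
top box [-0.1854  0.3065] size [75. 90.] rel yaw 1.2785
scene box [-0.0641  0.1486] size [125.  99.] rel yaw -0.0114
```

View pics/top_b.png

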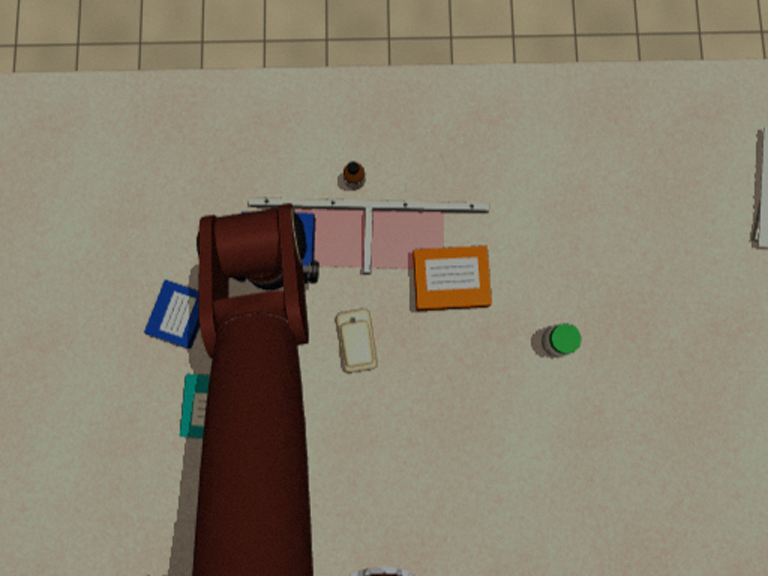

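The arm hides most of the box in the top view, though its blue right end shows at (305,235). The scene view puts it square and 15 mm short of the rail. I'll push the rest and watch the force.

```bash
python3 -m handwheel '[-0.004,0,0,0,0,0, -0.004,0,0,0,0,0, -0.003,0,0,0,0,0, -0.001,0,0,0,0,0, -0.001,0,0,0,0,0, -0.001,0,0,0,0,0, 0,0,0,0,0,0]'
python3 -m handwheel '[-0.001,0,0,0,0,0, -0.001,0,0,0,0,0, 0,0,0,0,0,0]'
python3 - <<'E'
from h import *
plan(-.098-.013,.140,.012,np.pi); look("c")
E
```

```text
t: 5.7
tool_pos: [0.5827, 0.1542, 0.0109]
tool_rot: [-0.065, -3.138, -0.0]
contact_force: [-2.2, 0.2, 1.4]
opening: 0.0599
t: 6.0
tool_pos: [0.5845, 0.1541, 0.0108]
tool_rot: [-0.065, -3.137, -0.0]
contact_force: [-4.1, 0.1, 2.5]
opening: 0.0596
turn deg [ 0.   -0.22  0.  ] shift now [ 0.0006  0.     -0.0012] after turn [ 0.0006  0.     -0.0012] stop [-0.1104  0.14  ] z 0.0108 F [-4.1  0.1  2.5] t 6.0 open 0.05962292159673973
top box [-0.186   0.3056] size [75. 90.] rel yaw 1.2637
scene box [-0.0495  0.1488] size [123.  99.] rel yaw 0.0055
```

Contact with the rail, at x' -0.0495 and yaw ≈ 0. Now I'll back off, rise and go round to the left side.

```bash
python3 -m handwheel '[0.01,0,0,0,0,0, 0.015,0,0,0,0,0, 0,0,-0.03,0,0,0, 0,0,-0.03,0,0,0, 0,0,-0.03,0,0,0, 0,0,0,0,0,0, 0,0,0,0,0,0]'
python3 - <<'E'
from h import *
plan(-.053,.252,.012,np.pi/2);plan(-.053,.252,.012,-np.pi/2); print(ctrl.get_obs()["q"])
E
```

```text
t: 6.8
tool_pos: [0.5605, 0.1552, 0.1019]
tool_rot: [-0.066, -3.141, -0.001]
contact_force: [-0.3, -0.3, -0.8]
opening: 0.0595
turn deg [-0.e+00 -3.e-02  9.e+01] shift now [-0.0815  0.1119  0.0899] after turn [0.112  0.0814 0.0899] stop [-0.1344  0.14  ] z 0.1019 F [-0.3 -0.3 -0.8] t 6.8 open 0.059548738872315266
turn deg [ 3.e-02 -0.e+00 -9.e+01] shift now [-0.0815  0.1119  0.0899] after turn [-0.112  -0.0814  0.0899] stop [-0.1344  0.14  ] z 0.1019 F [-0.3 -0.3 -0.8] t 6.8 open 0.059548738872315266
[ 1.41931891e-01  6.51121081e-02  1.82464665e+00  4.60073843e-04
  1.25213546e+00 -1.38727961e+00]
```

```bash
python3 -m handwheel '[-0.0204,0.028,0,0,0,0, -0.0204,0.028,0,0,0,0, -0.0204,0.028,0,0,0,0, -0.0203,0.028,0,0,0,0, 0,0,0,0,0,7.5, 0,0,0,0,0,7.5, 0,0,0,0,0,7.5, 0,0,0,0,0,7.5, 0,0,0,0,0,7.5, 0,0,0,0,0,7.5, 0,0,0,0,0,7.5, 0,0,0,0,0,7.5, 0,0,0,0,0,7.5, 0,0,0,0,0,7.5, 0,0,0,0,0,7.5, 0,0,0,0,0,7.5, 0,0,0,0,0,0, 0,0,0,0,0,0]'
python3 - <<'E'
from h import *
plan(-.053,.252,.012,np.pi/2); look("d")
E
```

```text
t: 8.6
tool_pos: [0.6451, 0.2634, 0.0989]
tool_rot: [-2.262, -2.175, 0.007]
contact_force: [-0.7, 0.5, -1.3]
opening: 0.0599
turn deg [-0.32  0.05  0.15] shift now [0.0004 0.0019 0.0869] after turn [0.0004 0.0014 0.0869] stop [-0.0544  0.2516] z 0.0989 F [-0.7  0.5 -1.3] t 8.6 open 0.059852365935486165
top box [-0.0491  0.15  ] size [121.  99.] rel yaw 0.002
scene box [-0.0489  0.1489] size [122.  98.] rel yaw 0.0051
```

```bash
python3 -m handwheel '[0,0.0015,0.029,-0.3,0,0, 0,0,0.029,0,0,0, 0,0,0.028,0,0,0, 0,0,0,0,0,0, 0,0,0,0,0,0, -0.007,0,0,0,0,0, -0.007,0,0,0,0,0, -0.006,0,0,0,0,0, -0.006,0,0,0,0,0, -0.006,0,0,0,0,0, -0.006,0,0,0,0,0, -0.006,0,0,0,0,0, -0.006,0,0,0,0,0, 0,0,0,0,0,0]'
python3 - <<'E'
from h import *
plan(-.053,.1385,.012,np.pi/2); look("e")
E
```

```text
t: 10.1
tool_pos: [0.6456, 0.2128, 0.0149]
tool_rot: [2.266, 2.173, 0.002]
contact_force: [0.3, 0.9, -0.3]
opening: 0.0595
turn deg [ 0.13  0.04 -0.01] shift now [-0.0626 -0.0012  0.0029] after turn [-0.0626 -0.0012  0.0029] stop [-0.0518  0.2011] z 0.0149 F [ 0.3  0.9 -0.3] t 10.1 open 0.05947795333191852
top box [-0.0492  0.1236] size [110. 101.] rel yaw 0.0291
scene box [-0.0489  0.1299] size [128.  98.] rel yaw -0.0003
```

```bash
python3 -m handwheel '[-0.006,0,0.002,0,0,0, -0.006,0,0,0,0,0, -0.006,0,0,0,0,0, -0.006,0,0,0,0,0, -0.006,0,0,0,0,0, -0.006,0,0,0,0,0, -0.006,0,0,0,0,0, -0.006,0,0,0,0,0, -0.004,0,0,0,0,0, -0.003,0,0,0,0,0, -0.002,0,0,0,0,0, -0.001,0,0,0,0,0, 0,0,0,0,0,0]'
python3 - <<'E'
from h import *
plan(-.053,.1385,.012,np.pi/2); look("f")
E
```

```text
t: 11.5
tool_pos: [0.6428, 0.1554, 0.0125]
tool_rot: [2.266, 2.174, 0.001]
contact_force: [-0.3, 0.9, 1.1]
opening: 0.0596
turn deg [0.08 0.04 0.01] shift now [-0.0052 -0.0008  0.0005] after turn [-0.0052 -0.0008  0.0005] stop [-0.0522  0.1437] z 0.0125 F [-0.3  0.9  1.1] t 11.5 open 0.059611924019302036
top box [-0.186  0.306] size [75. 91.] rel yaw 1.2745
scene box [-0.0491  0.0727] size [126.  98.] rel yaw 0.0142
```

```bash
python3 -m handwheel '[-0.002,0,0,0,0,0, -0.001,0,0,0,0,0, -0.001,0,0,0,0,0, -0.001,0,0,0,0,0, -0.001,0,0,0,0,0, -0.001,0,0,0,0,0, 0,0,0,0,0,0]'
python3 -m handwheel '[-0.001,0,0,0,0,0, -0.001,0,0,0,0,0, 0,0,0,0,0,0]'
python3 - <<'E'
from h import *
plan(-.053,.1385,.012,np.pi/2); look("g")
E
```

```text
t: 12.3
tool_pos: [0.6428, 0.15, 0.0128]
tool_rot: [-2.268, -2.173, -0.006]
contact_force: [1.3, 6.1, -1.5]
opening: 0.0599
t: 12.6
tool_pos: [0.6429, 0.15, 0.0132]
tool_rot: [-2.267, -2.172, -0.01]
contact_force: [1.0, 12.7, -1.1]
opening: 0.0596
turn deg [ 0.17 -0.37 -0.06] shift now [ 0.0002 -0.0011  0.0012] after turn [ 0.0002 -0.0011  0.0012] stop [-0.0519  0.1383] z 0.0132 F [ 1.  12.7 -1.1] t 12.6 open 0.05959515134535769
top box [-0.186   0.3057] size [76. 91.] rel yaw 1.2733
scene box [-0.0489  0.068 ] size [127. 100.] rel yaw 0.0037
```

Firm against the rib: 12.7 N and the tool has stopped. I'll back off and go round for a light press towards the rail.

```bash
python3 -m handwheel '[0.01,0,0,0,0,0, 0.015,0,0,0,0,0, 0,0,-0.03,0,0,0, 0,0,-0.03,0,0,0, 0,0,-0.03,0,0,0, 0,0,0,0,0,-7.5, 0,0,0,0,0,-7.5, 0,0,0,0,0,-7.5, 0,0,0,0,0,-7.5, 0,0,0,0,0,-7.5, 0,0,0,0,0,-7.5, 0,0,0,0,0,-7.5, 0,0,0,0,0,-7.5, 0,0,0,0,0,-7.5, 0,0,0,0,0,-7.5, 0,0,0,0,0,-7.5, 0,0,0,0,0,-7.5, 0,0,0,0,0,0]'
python3 - <<'E'
from h import *
look("h",1); plan(-.130,.068,.012,np.pi)
E
```

```text
t: 14.5
tool_pos: [0.6435, 0.1719, 0.1027]
tool_rot: [0.065, 3.139, -0.001]
contact_force: [0.0, -0.0, 0.0]
opening: 0.0596
top box [-0.0502  0.067 ] size [120.  99.] rel yaw 0.0121
scene box [-0.0489  0.0657] size [122.  97.] rel yaw 0.0039
turn deg [-0.03  0.1  -0.13] shift now [ 0.0777 -0.0923  0.0905] after turn [ 0.0778 -0.0922  0.0906] stop [-0.0522  0.1602] z 0.1026 F [ 0.4  0.2 -0.2] t 14.6 open 0.05967477768048822
```

```bash
python3 -m handwheel '[0.026,-0.0307,0,0,0,0, 0.026,-0.0307,0,0,0,0, 0.026,-0.0307,0,0,0,0, 0,0,0,0,0,0, 0,0,0,0,0,0, 0,0,0.03,0,0,0, 0,0,0.03,0,0,0, 0,0,0.029,0,0,0, 0,0,0,0,0,0, 0,0,0,0,0,0]'
python3 - <<'E'
from h import *
plan(-.1095,.068,.012,np.pi)
E
```

```text
t: 15.6
tool_pos: [0.5625, 0.0835, 0.0138]
tool_rot: [0.065, 3.139, 0.0]
contact_force: [-0.5, -0.1, 1.0]
opening: 0.0596
turn deg [0.   0.09 0.02] shift now [-0.0199 -0.0005  0.0018] after turn [-0.0199 -0.0005  0.0018] stop [-0.1294  0.0685] z 0.0138 F [-0.5 -0.1  1. ] t 15.6 open 0.05961314906728572
```

```bash
python3 -m handwheel '[-0.006,0,0,0,0,0, -0.006,0,0,0,0,0, -0.004,0,0,0,0,0, -0.002,0,0,0,0,0, -0.001,0,0,0,0,0, -0.001,0,0,0,0,0, -0.001,0,0,0,0,0, 0,0,0,0,0,0]'
python3 -m handwheel '[-0.001,0,0,0,0,0, -0.001,0,0,0,0,0, 0,0,0,0,0,0]'
python3 - <<'E'
from h import *
plan(-.1095,.068,.012,np.pi)
E
```

```text
t: 16.4
tool_pos: [0.5814, 0.0819, 0.0133]
tool_rot: [-0.066, -3.139, 0.001]
contact_force: [-5.3, 0.9, 4.5]
opening: 0.0598
t: 16.7
tool_pos: [0.5813, 0.0819, 0.0132]
tool_rot: [-0.066, -3.133, 0.001]
contact_force: [-13.0, 0.0, 11.5]
opening: 0.0598
turn deg [-0.04 -0.43 -0.03] shift now [-0.001   0.0003  0.0012] after turn [-0.001   0.0003  0.0012] stop [-0.1105  0.0677] z 0.0132 F [-13.    0.   11.5] t 16.7 open 0.05982934524714779
```

Seated at 13 N without moving. I'll back off horizontally, rise, retreat to the left and check.

```bash
python3 -m handwheel '[0.005,0,0,0,0,0, 0.01,0,0,0,0,0, 0.008,0,0,0,0,0, 0,0,-0.04,0,0,0, 0,0,-0.04,0,0,0, 0,0,-0.04,0,0,0, 0,0,-0.04,0,0,0, 0.03,0.04,0,0,0,0, 0.03,0.04,0,0,0,0, 0.03,0.04,0,0,0,0, 0.03,0.04,0,0,0,0, 0.03,0.04,0,0,0,0, 0.01,0.04,0,0,0,0, 0,0.04,0,0,0,0, 0,0.04,0,0,0,0, 0,0.04,0,0,0,0, 0,0.04,0,0,0,0, 0,0,0,0,0,0]'
python3 - <<'E'
from h import *
look("z",1)
a=cv2.imread("pics/top_z.png")[100:400,130:530]; b=cv2.imread("pics/scene_z.png")[150:450,250:650]
cv2.imwrite("pics/fin.png",np.hstack([cv2.resize(q,(400,300)) for q in(a,b)]))
for n in("top","scene"):
    im,d=optics.get_image(n); z=np.load(n+"0.npz"); h=[cv2.cvtColor(i,cv2.COLOR_RGB2HSV) for i in(im,z["im"])]
    for nm,lo,hi in(("orange",(7,180,120),(18,255,255)),("turq",(80,120,60),(95,255,255)),("green",(55,150,60),(75,255,255))):
        m=[cv2.moments(cv2.inRange(q,lo,hi),True) for q in h]; print(n,nm,[(round(k["m10"]/k["m00"],1),round(k["m01"]/k["m00"],1),k["m00"]) for k in m])
    B=pose_depth(n,im,d);print("lid z range",np.percentile(B[:,2],[2,50,98]).round(4))
    f=np.abs(im.astype(int)-z["im"]).max(2)>40; P=cloud(n,z["d"]); S=st(P)
    for nm,(x,y,r) in dict(mouse=(-.22,.01,.05)).items(): print(nm,"changed px",(f&(np.hypot(S[...,0]-x,S[...,1]-y)<r)).sum())
E
```

```text
t: 18.5
tool_pos: [0.4174, 0.4926, 0.1725]
tool_rot: [0.06, 3.14, 0.002]
contact_force: [-0.1, 0.0, -0.9]
opening: 0.06
top box [-0.0499  0.0669] size [120.  99.] rel yaw 0.0064
scene box [-0.0487  0.0663] size [122.  98.] rel yaw -0.004
top orange [(301.4, 186.0, 1116.0), (301.4, 185.9, 1112.0)]
top turq [(146.9, 270.2, 1292.0), (146.9, 270.2, 1296.0)]
top green [(376.8, 225.4, 283.0), (376.9, 225.4, 284.0)]
lid z range [0.0311 0.0356 0.0394]
mouse changed px 0
scene orange [(219.6, 228.7, 974.0), (219.6, 228.7, 983.0)]
scene turq [(260.2, 111.8, 527.0), (260.2, 111.9, 527.0)]
scene green [(128.8, 243.3, 136.0), (128.7, 243.3, 134.0)]
lid z range [0.0302 0.0353 0.0384]
mouse changed px 0
```

View pics/fin.png

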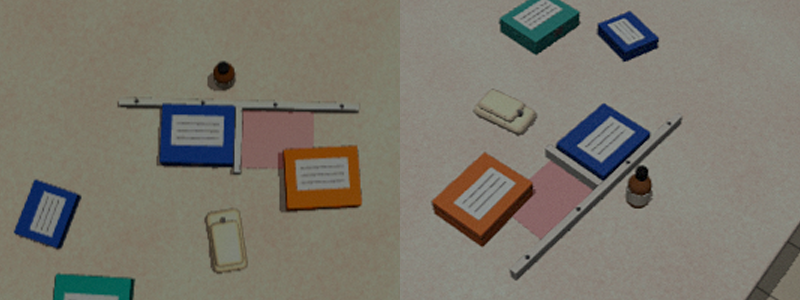

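The combined picture shows the blue box covering the left pink patch, flush with the rail and rib: around (197,135) in the top half and (602,140) in the scene half. The other objects haven't moved and the hand is clear.

```bash
python3 -c "
from h import *
print(ctrl.get_obs()['contact_force'],ctrl.finish_job())"
```

```text
the job is handed in; nothing more can be done
[ 0.16996504 -0.90052988 -0.620854  ] None
```

The large blue box now sits in the left corner of the stop, on its pink patch, square against both the back rail and the rib. I pushed it forward to the rail, slid it along the rail to the rib, then pressed it lightly towards the rail again. I handed the job in at about 18.8 s with the hand raised and clear to the left.

- **Position:** in the stop's frame the last check gave (-49.9, 66.9) mm from the top camera and (-48.7, 66.3) mm from the scene camera. The target was (-49, 66), so both are within about 1 mm.
- **Squareness:** the two cameras disagree slightly on the remaining turn, +0.006 rad against -0.004 rad. The difference is within measurement noise.
- **Flush contact:** at both stops the tool stalled while the force rose, to 12.7 N against the rib and 13 N against the rail. In the last press towards the rail there was also about 11.5 N upward on the tool. The lid still measures flat at about 35 mm.
- **Other objects:** the orange box, the turquoise box and the jar lid are within 0.1 pixel of where they started, and no pixels changed around the mouse. I checked the dropper bottle and the small blue box only by eye; they look undisturbed.

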